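Load the photometer and hold its sprung shutter open at the index

ROBOT

A 7-joint arm with a two-finger parallel gripper is mounted at the origin on the work surface. World frame = base frame: x ahead of the robot, y to its left, z up, the work surface at z = 0. Lengths are in mm, angles in rad, forces in N, time in s.
With the tool pointing down it reaches from about 400 to 900 mm from the base axis. Payload 5.6 kg.
Tool frame: the origin (TCP) lies midway between the tips of the shut fingers; the grasp point (between the pads) lies 19 mm behind it; z points along the fingers, y is the line along which they close (so a half turn about z gives the same grasp; the last joint's range is limited). The gripper opens to 92 mm and grips with 3 to 60 N. Pads are 20 mm wide; open, the fingers measure 128 mm over their backs; the gripper's body (75 mm by 189 mm) begins 69 mm behind the grasp point.
Start: joints at [-1.366, 0.468, -0.012, 1.603, 0.006, 1.071, -0.056], TCP at [159.468, 630.142, 214.592] pointing down, gripper open.
Joint ranges: [-2.53, 2.53], [-0.31, 2.02], [-1.57, 1.55], [0.28, 2.44], [-1.29, 4.43], [0.15, 1.84], [-2.92, 2.92]. Speed limits (rad/s): [2.57, 2.57, 3.14, 3.14, 3.14, 3.14, 3.14].

INTERFACE

Orientations are given as a rotation vector (axis times angle).
In Python, from cell import robot, grip, kin, viewer gives the robot as it stands. Calls block until the motion is done:
- robot.movep(position, orientation): joint-space move of the TCP to a pose.
- robot.servo_line(position, feed=150, rotation=None): straight line of the TCP; rotation=None keeps the orientation; feed is the mean speed in mm/s.
- robot.goto_joints(angles): joint-space move.
- grip(opening, newtons=None): opening from 0.0 (shut) to 1.0 (fully open); newtons is the grip in N (None keeps the last); returns when the fingers have stopped.
- robot.hold(seconds).
- kin.ik(position, orientation): joint angles nearest the present ones, or None.
- robot.observe(): the state.
- viewer.read_camera(name): name is "side" or "top"; returns the picture (480x640x3 uint8, red, green, blue); there is no depth.
- viewer.camera_info(name): a dict with "camera_matrix" (3x3 intrinsics, pixels), "R" (3x3) and "t" (3): a world point X has camera coordinates R X + t. Camera axes: x right, y down, z forward; pixel columns grow to the right and rows downward; lengths in mm; the calibration is good to about 2 mm. A picture is of the moment at which its call begins. camera_info takes no time and is no camera call.
A pose or a line that the arm cannot do raises robot.IKError and nothing moves.
- robot.job_done(): hands the job in; it is judged then, once.
Trained networks look in the newest picture that a camera, given by its name, has taken for a name from the list of things; names that differ only in an ending like _2 or _b are one class to them, and where a whole thing is asked for, a point or a joint stands for the part that bears it (a point fixed in the world has none). Each returns a list of dicts, best first, with "confidence" (0 to 1); they miss things now and then, are a little off and sometimes report something else, mostly with a low value. They report only what shows in the picture. A call takes as long as a camera call.
- viewer.silhouettes(name, camera): "mask" (480x640 bool, what is visible of it).
- viewer.pinpoint(name, camera): "at" ([x, y, z] in mm, in the coordinates of the camera as it stood for that picture, good to about 4 mm: a listed point, or the origin of a listed thing).
The state is a dict: "t": time; "joints": joint angles; "joint_velocities": joint speeds; "joint_torque": joint torques, N m; "tcp_pos": TCP position; "tcp_rot": TCP orientation; "contact_force": force on the tool from outside, world axes, zero at the start; "wrist_torque": the same for the moment, N m; "grip_width": opening from 0.0 (shut) to 1.0 (fully open); "grip_force": force on a finger pad.
Only numpy, scipy, OpenCV 4.12 (cv2) and the standard library are available. Lean on these libraries where they do the work, as an engineer would, in place of code of your own. Each camera call takes 0.05 s, during which the arm holds its last target. There are 200 camera calls.

TASK

Stand the small capped glass vial upright on the middle of the photometer's narrow pedestal and let go of it, then pull the upright grip of the spring-return shutter out until its pointer stands between the two prongs of the index clip, and hold it there. The shutter springs shut if released, so finish while still gripping it at the mark, with the vial still standing on its pedestal. Leave the other things on the bench where they are.

Things in the scene. Friction and masses are not known exactly. Their poses are not given: they have to be found in the camera images.
- vial: the sample vial: small clear glass jar with a white screw cap (40 mm wide), 44 mm diameter with a straight side up to 55 mm, 85 mm tall with cap, about 0.13 kg; stands on the bench at the start, the narrowest of the three closed containers. Origin at the centre of its underside, z up
- photometer: white photometer fixed to the bench; place and yaw vary. Base 220 (x) x 320 (y) x 50 mm high. Origin: centre of the base's underside; x points from its front (robot's side) to its back, y to its left, z up. On its back edge (x 45 to 110 mm): left (y 55 to 145) the detector head, 140 mm high above the bench, lens facing the pedestal; right (y -150 to -20) the lamp box, 85 mm high
- pedestal_top (a point): centre of the flat top of the narrow round aluminium pedestal (36 mm diameter, rising 50 mm from the base, top 100 mm above the bench) on which the vial is to stand; at x -35, y +100 mm in the photometer's frame; same axes as the photometer
- shutter (a joint): travel (m) of the shutter, a steel blade sliding out of the lamp box on top of the base, along the photometer's -x (towards the robot). 0 = shut (start), end stop 0.085. A spring pulls it shut with 3.6 N + 120 N per metre of travel (7 to 11 N at the mark). pointer_tip and shutter_grip move with it
- shutter_grip (a point): point to hold, on the axis of the shutter's upright black grip, 100 mm above the bench, 19 mm below the grip's top. The grip is a vertical bar 14 (photometer x) by 20 mm (y), rising from the carriage at 64 mm height. Shut, it is at x -10, y -90 mm in the photometer's frame, 48 mm clear of the lamp box; can be gripped from above either way round
- pointer_tip (a point): tip of the shutter's pointer, a thin dark bar 3 mm wide that sticks out 20 mm to the right (photometer -y) from the carriage, 66 mm above the bench; same axes as the photometer
- index_clip: the mark: dark steel clip fixed on the scale rail to the right of the shutter, with two prongs, 12 mm gap, reaching towards the pointer, tops 68 mm above the bench. Its place on the rail varies (28 to 62 mm of shutter travel). Origin: middle of its underside, at the middle of the gap; axes as the photometer's. Pulled right, the pointer tip has x = 0 in this frame (y +14 mm)
- reagent: bystander: white plastic reagent bottle with neck and cap, 54 mm diameter, 115 mm tall; origin at the centre of its underside. Leave it alone
- wide_jar: bystander: wide, low amber jar, 72 mm diameter, 65 mm tall; origin at the centre of its underside. Leave it alone
- beaker: bystander: empty glass beaker, 68 mm diameter, 85 mm tall; origin at the centre of its underside. Leave it alone
- dish: bystander: flat clear dish, 90 mm diameter, 14 mm tall; origin at the centre of its underside. Leave it alone
- spatula: bystander: steel spatula 180 mm long lying on the bench, along its x axis. Leave it alone
- stopper: bystander: rubber stopper, 36 mm diameter at the top, 30 mm tall; origin at the centre of its underside. Leave it alone

How it is judged:
By the outcome, as a careful person would: the job done as asked, in the order asked, and still so for the second after the job is handed in, while the arm keeps its last pose, push and grip.
It also fails if it takes over 59 s, if anything falls off the work surface, if the arm or the gripper's body presses on something with over 40 N, if the wrist force passes 120 N, or if a joint passes its speed limit or range.

## Working session

There is one attempt and no reset: what is moved stays moved. The work goes in short steps, each a Python script; the robot and the scene stay as the last script left them, time stands still between calls to the robot, and variables do not carry over. Pictures are saved under pics/ and viewed, at most 10 in all, crops included, and the job is handed in when it is done.

```bash
ls; mkdir -p pics
cat > h.py <<'E'
import numpy as np, cv2
from cell import robot, grip, kin, viewer
def cam(c):
    i=viewer.camera_info(c); return [np.array(i[k],float) for k in("camera_matrix","R","t")]
def world(p,c):
    K,R,t=cam(c); return R.T@(np.array(p)-t)
def proj(X,c):
    K,R,t=cam(c); q=K@(R@np.array(X,float)+t); return q[:2]/q[2]
def ray(uv,z,c):
    K,R,t=cam(c); o=-R.T@t; d=R.T@np.linalg.solve(K,[uv[0],uv[1],1]); return o+d*(z-o[2])/d[2]
E
python3 - <<'E'
from h import *
for c in("top","side"):
    im=viewer.read_camera(c); cv2.imwrite(f"pics/{c}0.png",im[:,:,::-1])
    K,R,t=cam(c); print(c,K[0,0],(-R.T@t).round())
    for n in("vial","photometer","pedestal_top","shutter_grip","pointer_tip","index_clip","reagent","wide_jar","beaker","dish","spatula","stopper"):
        for d in viewer.pinpoint(n,c)[:2]:
            w=world(d["at"],c); print(c,n,round(d["confidence"],2),w.round(1),proj(w,c).round())
print(robot.observe()["t"])
E
```

```text
pics
top 596.1693469781077 [ 304.  -16. 1347.]
top vial 0.81 [ 459.1 -362.5    0. ] [462. 269.]
top vial 0.7 [347.2 146.8  -3.5] [238. 320.]
top photometer 0.88 [591.1  32.8  -2.6] [289. 214.]
top pedestal_top 0.92 [544.5 128.6 104.1] [242. 225.]
top pedestal_top 0.69 [ 550.4 -110.4   55.4] [352. 226.]
top shutter_grip 0.81 [595.3 -52.8 100.6] [327. 202.]
top pointer_tip 0.66 [598.4 -56.3 100.9] [328. 200.]
top index_clip 0.44 [ 549.6 -110.6   57.1] [353. 226.]
top reagent 0.9 [605.9 354.1  -1.1] [149. 208.]
top wide_jar 0.61 [436.4 303.5   0.8] [169. 281.]
top beaker 0.56 [ 673.5 -404.6   -2.1] [476. 178.]
top dish 0.67 [345.1 146.1  -2.1] [238. 321.]
top spatula 0.97 [ 367.3 -187.6    4.1] [387. 310.]
top spatula 0.36 [ 459.2 -365.2    1.5] [464. 269.]
top stopper 0.53 [692.3 287.9   2.7] [179. 171.]
side 529.7078640616419 [ 378. -869.  690.]
side vial 0.79 [ 459.7 -365.3    0.6] [314. 426.]
side photometer 0.92 [593.1  32.4   5.1] [344. 262.]
side pedestal_top 0.79 [547.3 126.5  99.7] [315. 204.]
side pedestal_top 0.67 [591.8  33.2   3.6] [343. 262.]
side shutter_grip 0.73 [593.9 -55.9  99.8] [355. 249.]
side pointer_tip 0.76 [599.3 -91.   71.5] [361. 271.]
side index_clip 0.67 [ 551.2 -111.9   54.5] [339. 288.]
side reagent 0.89 [598.7 346.8  -4.5] [320. 195.]
side reagent 0.6 [ 677.5 -403.9    1.1] [458. 425.]
side wide_jar 0.73 [428.7 301.1   5.2] [258. 206.]
side beaker 0.82 [ 676.7 -402.9    2.8] [458. 424.]
side beaker 0.53 [546.8 127.9 101.3] [315. 203.]
side dish 0.73 [343.9 146.8   2.4] [226. 245.]
side dish 0.17 [ 677.6 -406.1    4.8] [459. 424.]
side spatula 0.88 [ 370.7 -185.6   -2. ] [248. 350.]
1.3
```

View pics/top0.png

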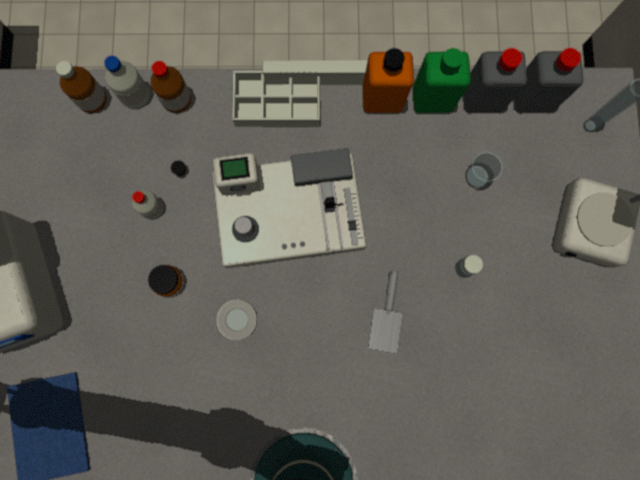

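View pics/side0.png

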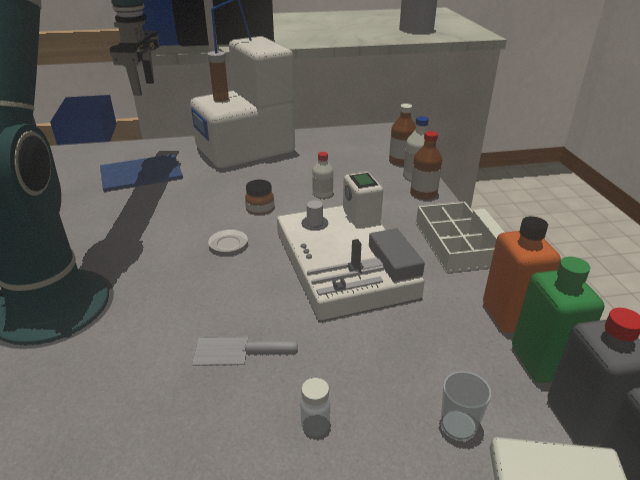

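The two views agree: the vial is the white-capped jar at top (471,266) / side (315,405). The pedestal is at top (244,228), the black shutter grip at (330,204) and the clip at (352,226). Next I'll refine by averaging and check the IK.

```bash
cat >> h.py <<'E'
from scipy.spatial.transform import Rotation as Ro
from scipy.optimize import least_squares
def down(a):  # tool z down, closing axis y at world angle a
    y=np.array([np.cos(a),np.sin(a),0]); z=np.array([0,0,-1.]); return Ro.from_matrix(np.c_[np.cross(y,z),y,z]).as_rotvec()
def seen(n,near,tol=25,reps=3):
    out=[]
    for c in("top","side"):
        for _ in range(reps):
            viewer.read_camera(c)
            for d in viewer.pinpoint(n,c):
                w=world(d["at"],c)
                if np.linalg.norm(w-near)<tol: out.append(w); break
    return np.array(out)
E
python3 - <<'E'
from h import *
S={n:seen(n,p) for n,p in dict(vial=[459,-364,0],photometer=[592,33,2],pedestal_top=[546,127,100],shutter_grip=[594,-54,100],pointer_tip=[599,-91,68],index_clip=[550,-111,56]).items()}
for n,v in S.items(): print(n,len(v),v.mean(0).round(1),v.std(0).round(1))
M={n:v.mean(0) for n,v in S.items()}
L=dict(photometer=(0,0),pedestal_top=(-35,100),shutter_grip=(-10,-90))
def T(q,l): return q[:2]+np.array([[np.cos(q[2]),-np.sin(q[2])],[np.sin(q[2]),np.cos(q[2])]])@l
f=lambda q: np.concatenate([T(q,np.array(l))-M[n][:2] for n,l in L.items()])
r=least_squares(f,[592,33,.13]); q=r.x; print(q,r.fun.round(1))
i=lambda p: (np.array([[np.cos(q[2]),np.sin(q[2])],[-np.sin(q[2]),np.cos(q[2])]])@(p[:2]-q[:2])).round(1)
for n in("pointer_tip","index_clip"): print(n,i(M[n]))
# vial mask check
for c in("top","side"):
    d=viewer.silhouettes("vial",c)[0]; m=d["mask"]; ys,xs=np.nonzero(m); print(c,d["confidence"],xs.min(),xs.max(),ys.min(),ys.max(),xs.mean(),ys.mean(), proj(M["vial"]+[0,0,42],c), proj(M["vial"]+[0,0,85],c))
d=viewer.silhouettes("photometer","top")[0]["mask"].astype(np.uint8)
cs=max(cv2.findContours(d,0,2)[0],key=cv2.contourArea); print(cv2.minAreaRect(cs))
P=[(M["vial"][:2],21),(T(q,np.array([-35,100])),121),(T(q,np.array([-10,-90])),81)]
for p,z in P:
    for a in np.arange(0,3.15,np.pi/4):
        for k in(0,np.pi):
            j=kin.ik([*p,z],down(q[2]+a+k)); print(p.round(),round(a+k,2),None if j is None else np.round(j,2))
print(robot.observe()["t"],robot.observe()["tcp_rot"])
E
```

```text
vial 6 [ 459.3 -366.3    1.4] [1.4 0.7 1.7]
photometer 6 [5.939e+02 3.230e+01 4.000e-01] [1.4 1.5 3.1]
pedestal_top 6 [545.4 125.7 102.3] [0.9 1.4 2.1]
shutter_grip 5 [593.1 -55.3 100.9] [1.7 2.2 1. ]
pointer_tip 6 [597.7 -91.1  68.4] [2.3 1.3 2. ]
index_clip 6 [ 551.3 -110.2   55. ] [1.2 1.3 1.3]
[5.92760068e+02 3.27989084e+01 1.26438849e-01] [-1.1  0.5  0.   1.9  1.1 -2.4]
pointer_tip [ -10.7 -123.5]
index_clip [ -59.2 -136.6]
top 0.94 455 482 256 277 468.058568329718 266.4490238611714 [468.99667856 267.10422461] [474.28869473 264.68257312]
side 0.89 300 329 378 436 314.8462557985421 406.8223989396952 [313.50060875 408.10103784] [313.30793761 388.71267734]
((286.30804443359375, 204.23336791992188), (111.22283172607422, 145.31385803222656), 82.14668273925781)
[ 459. -366.] 0.0 [ 0.29  0.66  0.44  1.9  -0.43  0.68  1.11]
[ 459. -366.] 3.14 [-0.23  1.17  1.33  1.93 -1.26  1.22 -1.42]
[ 459. -366.] 0.79 [ 0.34  0.64  0.36  1.9  -0.35  0.66  1.83]
[ 459. -366.] 3.93 [-0.14  0.96  1.11  1.93 -1.06  1.   -0.75]
[ 459. -366.] 1.57 [ 0.25  0.67  0.49  1.9  -0.48  0.69  2.72]
[ 459. -366.] 4
[... 866 characters left out ...]
.69  0.47  0.51  1.93 -0.31  0.82  0.11]
[594. -58.] 0.0 [-0.43  0.61  0.63  1.87 -0.48  0.82  0.58]
[594. -58.] 3.14 [-0.8   1.03  1.34  1.89 -1.1   1.21 -2.08]
[594. -58.] 0.79 [-0.39  0.6   0.57  1.86 -0.43  0.81  1.32]
[594. -58.] 3.93 [-0.8   1.03  1.34  1.89 -1.1   1.21 -1.29]
[594. -58.] 1.57 [-0.28  0.57  0.42  1.86 -0.32  0.78  2.01]
[594. -58.] 4.71 [-0.51  0.65  0.75  1.87 -0.58  0.85 -0.91]
[594. -58.] 2.36 [-0.12  0.55  0.21  1.85 -0.15  0.77  2.65]
[594. -58.] 5.5 [-0.46  0.63  0.68  1.87 -0.52  0.83 -0.17]
[594. -58.] 3.14 [-0.8   1.03  1.34  1.89 -1.1   1.21 -2.08]
[594. -58.] 6.28 [-0.43  0.61  0.63  1.87 -0.48  0.82  0.58]
5.05 [3.88276041e-01 3.11745770e+00 9.13405262e-05]
```

Run:
```python
from h import *
a=0.126-np.pi/4; o=down(a)
robot.movep([460.3,-365,220],o); print(robot.observe()["t"])
robot.servo_line([460.3,-365,21],feed=120)
print(robot.observe()["contact_force"],robot.observe()["tcp_pos"])
grip(0.3,20); s=robot.observe(); print(s["t"],s["grip_width"]*92,s["grip_force"],s["contact_force"])
robot.servo_line([460.3,-365,250],feed=150); robot.hold(.2)
s=robot.observe(); print(s["t"],s["grip_width"]*92,s["contact_force"])
im=viewer.read_camera("side"); cv2.imwrite("pics/s1.png",im[:,:,::-1])
for d in viewer.pinpoint("vial","side")[:2]: print(d["confidence"],world(d["at"],"side"))
for c in ["top"]:
    viewer.read_camera(c)
    for d in viewer.pinpoint("vial",c)[:2]: print(d["confidence"],world(d["at"],c))
    d=viewer.silhouettes("pedestal_top",c)
    for e in d[:2]:
        ys,xs=np.nonzero(e["mask"]); print(e["confidence"],xs.min(),xs.max(),ys.min(),ys.max(),len(xs))
```

```text
8.6667
[-0.08704499 -0.38274899  0.55865604] [ 460.72949153 -365.24902042   21.61774664]
11.2583 43.433030690857805 19.99893481959589 [ 0.67414215 -0.53556496 -1.38546603]
13.1333 43.8081340911263 [ 0.0739556  -0.08087798 -1.20920289]
0.73 [ 459.04423049 -367.77326883  228.05635991]
0.63 [595.25546489 -56.59935716  99.42628815]
0.39 [ 680.12707235 -404.57577757   -1.44487266]
0.74 212 365 148 268 14974
```

View pics/s1.png

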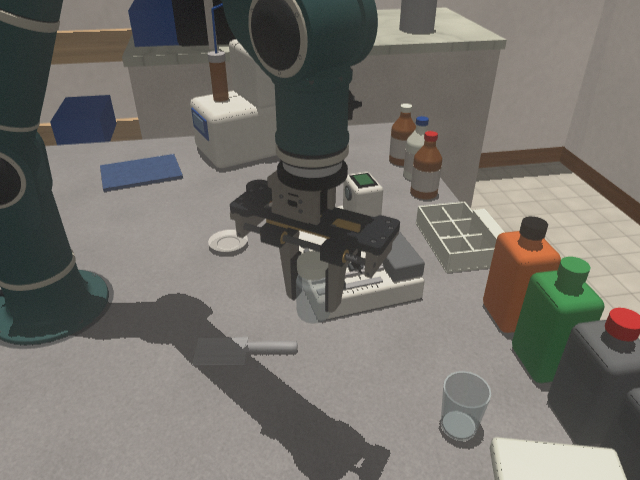

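The side view shows the vial held between the fingers at about (313,285). The lifted weight, 1.2 N, matches the vial. Next is placing it, with a guarded descent.

Run:
```python
from h import *
a=0.126-np.pi/4; o=down(a); p=[545.7,127.3]
robot.movep([*p,250],o); robot.servo_line([*p,128],feed=100); robot.hold(.2)
f0=robot.observe()["contact_force"][2]
for z in np.arange(126,114,-1):
    robot.servo_line([*p,z],feed=20); f=robot.observe()["contact_force"][2]
    if f-f0>1.5: break
s=robot.observe(); print(s["t"],z,f0,f,s["tcp_pos"])
im=viewer.read_camera("side"); cv2.imwrite("pics/s2.png",cv2.resize(im[120:300,220:460,::-1],(800,600),interpolation=2))
grip(0.62); print(robot.observe()["grip_width"])
robot.servo_line([*p,235],feed=100)
print(robot.observe()["t"])
robot.movep([540,-50,250],down(0.126))
ims=[]
for c,w in(("top",(slice(140,280),slice(200,380))),("side",(slice(150,285),slice(270,450)))):
    im=viewer.read_camera(c); ims.append(cv2.resize(im[w][:,:,::-1],(400,300),interpolation=2))
    for n in("vial","pedestal_top"):
      for d in viewer.pinpoint(n,c)[:2]: print(c,n,d["confidence"],world(d["at"],c).round(1))
cv2.imwrite("pics/p3.png",np.hstack(ims)); print(robot.observe()["t"])
```

```text
18.5167 120 -1.63425565209572 7.211876831402545 [545.92382467 127.31573505 120.96095162]
0.617141440351047
20.2667
top vial 0.87 [543.6 130.5  99.8]
top pedestal_top 0.7 [547.8 129.8 104.5]
side vial 0.55 [544.2 124.8 101.3]
side pedestal_top 0.56 [547.  124.9 103.8]
21.525
```

View pics/p3.png

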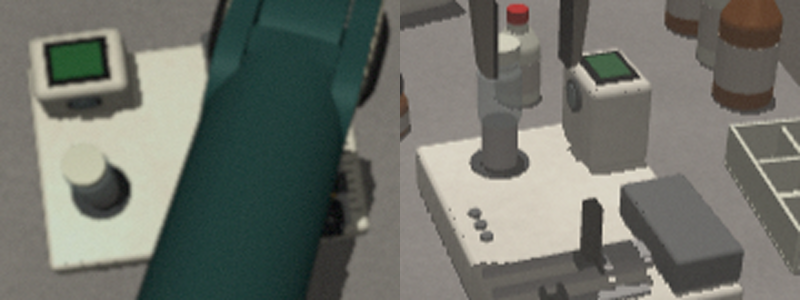

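The vial stands upright on the pedestal: in the right-hand crop the vial is at (498,75) over the pedestal at (500,140), and its measured base height is 100 mm. Next I'll grip the shutter, closing along the photometer's x with a partial opening, and pull.

Run:
```python
from h import *
q=0.126; u=np.array([np.cos(q),np.sin(q)]); g=np.array([594,-56.5]); o=down(q)
robot.movep([*g,170],o); grip(0.45)
robot.servo_line([*g,81],feed=80); print(robot.observe()["contact_force"])
grip(0.0,40); s=robot.observe(); print(s["t"],s["grip_width"]*92,s["grip_force"],s["contact_force"],s["tcp_pos"])
e=g-u*48.7
robot.servo_line([*e,81],feed=40); robot.hold(.3)
s=robot.observe(); print(s["t"],s["grip_width"]*92,s["contact_force"],s["tcp_pos"])
im=viewer.read_camera("side"); cv2.imwrite("pics/s4.png",cv2.resize(im[195:315,270:430,::-1],(800,600),interpolation=2))
im=viewer.read_camera("top"); cv2.imwrite("pics/t4.png",cv2.resize(im[150:270,220:380,::-1],(800,600),interpolation=2))
for c in("top","side"):
  for n in("vial","pointer_tip","index_clip","shutter_grip"):
    for d in viewer.pinpoint(n,c)[:1]:
      w=world(d["at"],c); print(c,n,d["confidence"],w.round(1),"along",round(u@w[:2],1))
```

```text
[-0.00607367 -0.47756509 -0.59208009]
24.2167 14.086742287481473 39.99859929084778 [ 3.18409088 -0.55730107 -1.927034  ] [594.97446385 -56.35545476  81.23400879]
25.8833 13.72871931627793 [ 8.67121238  0.37062436 -5.62098623] [547.29677553 -62.64518039  81.24485273]
top vial 0.88 [543.7 126.7 103. ] along 555.3
top index_clip 0.61 [ 551.9 -111.7   55.7] along 533.5
top shutter_grip 0.7 [542.7 128.1  99.7] along 554.5
side vial 0.59 [546.1 125.3 100.3] along 557.5
side pointer_tip 0.62 [547.1 -96.8  68.9] along 530.6
side index_clip 0.64 [544.3 -59.4 100.2] along 532.5
side shutter_grip 0.64 [544.  -60.8 100.6] along 532.1
```

View pics/s4.png

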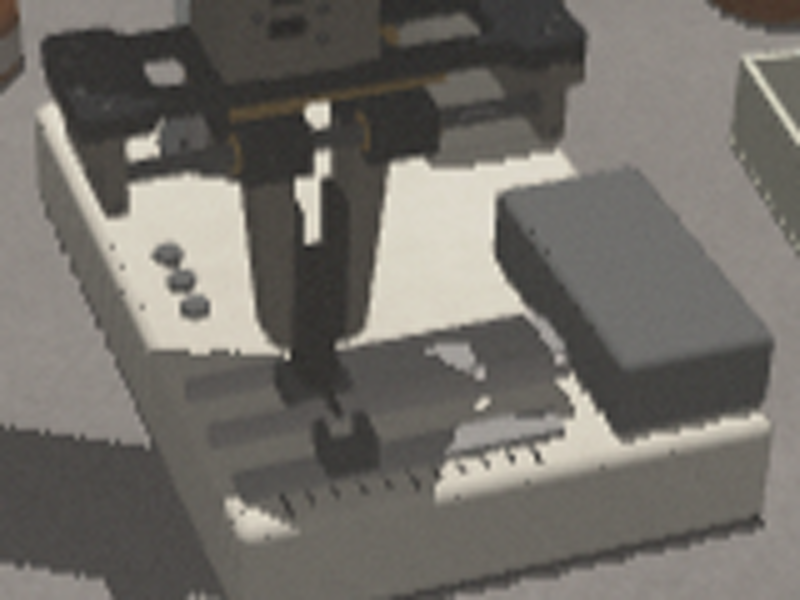

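View pics/t4.png

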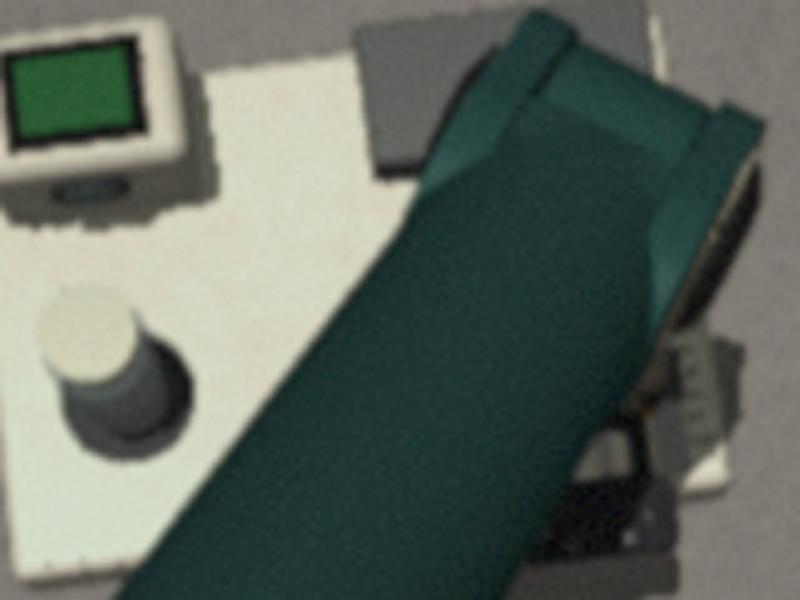

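The side crop shows the pointer, about (325,395) to (342,415), entering the clip between prongs at about (322,422) and (362,422), slightly left of the middle. I'll zoom in and compare with projected reference points.

Run:
```python
from h import *
q=0.126; u=np.array([np.cos(q),np.sin(q)]); v=np.array([-u[1],u[0]]); C=np.array([592.8,32.8])
P=lambda x,y,z: proj([*(C+u*x+v*y),z],"side")
ims=[]
for k in range(6): ims.append(viewer.read_camera("side").astype(float))
im=np.mean(ims,0).astype(np.uint8); x0,y0=318,260
z=cv2.resize(im[y0:y0+45,x0:x0+50,::-1],None,fx=12,fy=12,interpolation=cv2.INTER_CUBIC)
z=cv2.convertScaleAbs(z,alpha=2.2,beta=10)
cv2.imwrite("pics/z5.png",z)
for x in(-53,-59,-65):
  for y,h in((-103,66),(-123,66),(-123,68),(-137,68)): print(x,y,h,((P(x,y,h)-[x0,y0]+.5)*12).round())
s=robot.observe();print(s["t"],s["tcp_pos"])
```

```text
-53 -103 66 [225. 144.]
-53 -123 66 [266. 217.]
-53 -123 68 [266. 207.]
-53 -137 68 [295. 260.]
-59 -103 66 [189. 151.]
-59 -123 66 [230. 224.]
-59 -123 68 [230. 214.]
-59 -137 68 [259. 267.]
-65 -103 66 [154. 157.]
-65 -123 66 [194. 231.]
-65 -123 68 [194. 221.]
-65 -137 68 [223. 275.]
26.6833 [547.25279764 -62.62875705  81.22651137]
```

View pics/z5.png

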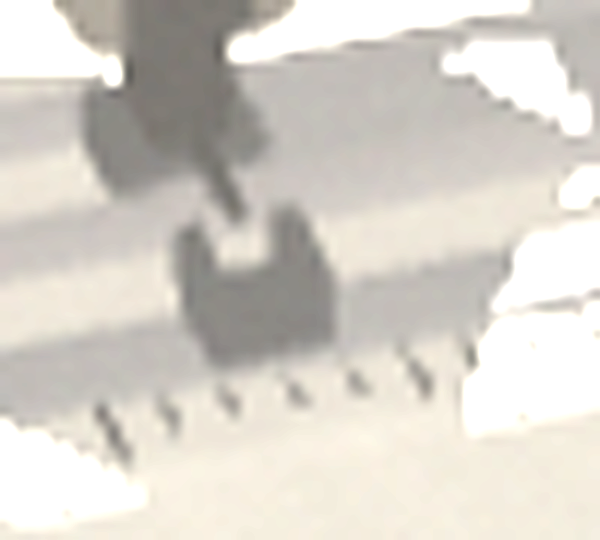

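The pointer tip is at zoom (242,217). The prongs' outer ends are at about (178,232) and (300,208), so the middle is near (239,220), and allowing for the slant the pointer is about 1 mm short. A small trim, then check and hand in.

Run:
```python
from h import *
q=0.126; u=np.array([np.cos(q),np.sin(q)])
e=np.array([594,-56.5])-u*49.5
robot.servo_line([*e,81],feed=10); robot.hold(1.0)
s=robot.observe(); print(s["t"],s["tcp_pos"],s["grip_width"]*92,s["grip_force"],s["contact_force"],abs(np.array(s["joint_velocities"])).max())
im=viewer.read_camera("side"); z=cv2.resize(im[170:305,270:450,::-1],(800,600),interpolation=2); cv2.imwrite("pics/f6.png",cv2.convertScaleAbs(z,alpha=1.6))
```

```text
27.9333 [546.53937648 -62.71832526  81.22026301] 13.500175930233084 39.99853491783142 [ 9.71938911  0.95383715 -5.30075106] 0.0016034800587124748
```

View pics/f6.png

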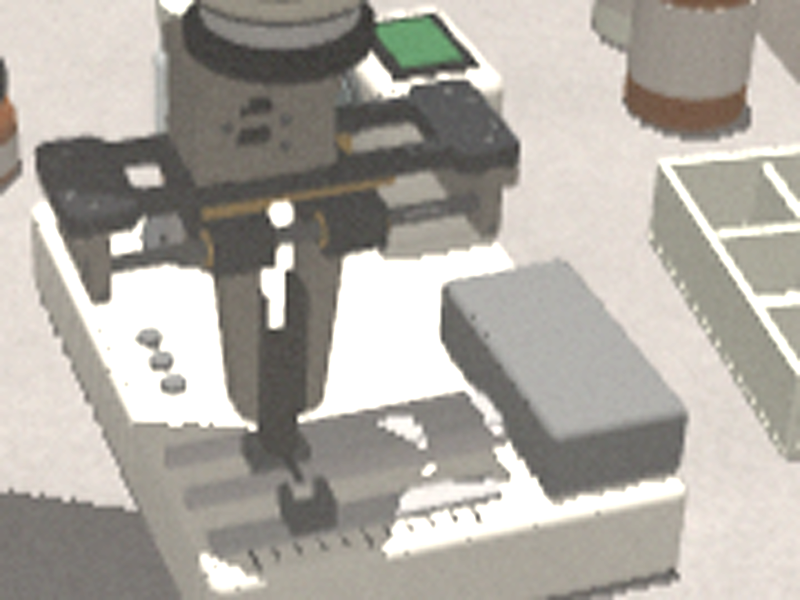

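The pointer at about (295,465) runs into the gap between the prongs at (283,490) and (327,485), and the grip is held firmly at 40 N. The vial was still upright in the last top view. Handing in.

Run:
```python
from h import *
viewer.read_camera("top")
print([(d["confidence"],world(d["at"],"top").round(1)) for d in viewer.pinpoint("vial","top")[:1]])
print(robot.job_done())
```

```text
[(0.68, array([544.5, 125.8,  97.7]))]
the job is handed in; nothing more can be done
None
```

The job is handed in at about 28 s: in the last check the vial stood near the middle of the pedestal, and the shutter is held with its pointer between the index clip's prongs, gripped at 40 N.

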